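# Index the pocket platen one notch on its swivel head

### The arm

A 6-joint arm with a two-finger parallel gripper is mounted at the origin on a cart in front of the work surface, level with it; the furniture and walls round the work are solid. World frame = base frame: x ahead of the robot, y to its left, z up, the work surface at z = 0. Lengths are in m, angles in rad, forces in N, time in s.
With the tool pointing down it reaches from about 0.375 to 0.9 m from the base axis. Payload 3.1 kg.
Tool frame: the origin (TCP) lies at the very end of the fingers, on their centre line; the grasp point (between the pads) lies 19 mm behind it; x points along the fingers, z is the direction in which the jaws open and shut, and the axes are right-handed (so a half turn about x gives the same grasp; the last joint's range is limited). The gripper opens to 85 mm and grips with 20 to 120 N. Pads are 22 mm wide; open, the fingers measure 114 mm over their backs; the gripper's body (76 mm by 85 mm) begins 54 mm behind the grasp point. The pads swing forward as they close: fully open they stand 13 mm farther back than shut.
Start: joints at [-1.399, 0.527, 1.433, -0, 1.181, -0.178], TCP at [0.215, -0.587, 0.231] pointing down, gripper open.
Joint ranges: [-3.08, 3.08], [-0.75, 2.2], [0.22, 2.44], [-1.43, 4.57], [0, 2.65], [-2.85, 2.85]. Speed limits (rad/s): [2.79, 2.79, 3.14, 3.14, 3.14, 3.14].

### API

Orientations are given as a unit quaternion [x, y, z, w].
In Python, from station import manip, viewer, job gives the robot as it stands.
- The arm moves only by the tool move_arm, never from a script. Its argument "deltas" is one flat list of numbers, 7 for each row, row after row: the finger opening in mm, from 0 to 85.4, then the shift along the tool's x, y, z in mm, then the turn, a rotation vector about the tool's x, y, z in degrees. In form: [jaw, tx, ty, tz, rx, ry, rz, jaw, tx, ty, tz, rx, ry, rz, ...]. A call has 1 to 10 rows; each row shifts and turns the commanded pose from where the row before left it, along the tool's axes as they then stand; what a row does not reach is not made up. A row lasts 1/10 s, in which the tool goes at most 50 mm and 8.59 degrees, less where a joint would pass 70% of its speed; a pose out of reach is approached as far as the arm can. A call is refused whole if a number of a shift passes 50 or a number of a turn 8.59, either way. A call with a gripper value outside its range is refused whole. The fingers move at their own pace and stop on an object; "force" is the grip in N (left out, the last holds). Time passes only in rows, so rows that do not move let the fingers close. It gives the time, the measured TCP pose, the force and the opening at its end, in the units of the state.
- manip.sense(): the state, without advancing time (a new reading comes with each control period).
- viewer.snapshot(name): name is "side" or "top"; returns a dict with "image" (480x640x3 uint8, red, green, blue), "depth" (480x640 float32, m along the optical axis (not along the pixel's ray), 0 where there is no reading), "fovy" (degrees; the focal length in pixels is half the picture's height over the tangent of half this angle, whatever the lens; pixels are square), "cx", "cy" (the principal point, pixels), "k1" (the pictures are not rectified: a ray, as slopes to the right and down, at radius r is drawn at 1 + k1 r^2 times it, then the intrinsics apply), "R" (3x3) and "t" (3): a world point X has camera coordinates R X + t. Camera axes: x right, y down, z forward; pixel columns grow to the right and rows downward; lengths in m; the calibration is good to about 2 mm. A picture is of the moment at which its call begins.
- job.sign_off(): hands the job in, once; it reports no verdict.
The state is a dict: "t": time; "q": joint angles; "qd": joint speeds; "tau": joint torques, N m; "tcp_pos": TCP position; "tool_rot": TCP orientation; "force": force on the tool from outside, world axes, zero at the start; "ft_torque": the same for the moment, N m; "finger_gap": opening from 0.0 (shut) to 1.0 (fully open).
Only numpy, scipy, OpenCV 4.12 (cv2) and the standard library are available. Lean on these libraries where they do the work, as an engineer would, in place of code of your own. Each camera call takes 0.05 s, during which the arm holds its last target.

### The job

Two small printing platens stand on the table, each on a swivel head that is locked by a spring-loaded pull ring. On the head with the wide platen, pull the ring straight up out of its notch, turn it with the platen one notch (60 degrees) anticlockwise as seen from above, and let the ring drop fully home into that notch, so that the platen is locked there. Leave the head with the narrow platen as it is.

Things in the scene. Friction and masses are not known exactly. Their poses are not given: they have to be found in the camera images.
- wide_ring_center (a point): Centre of the flat upright steel pull ring of the wide-platen head, on its vertical turning axis: 44 mm outside, 18 mm hole, 10 mm thick. Ring home: this centre is 104 mm above the table, ring spans 82 to 126 mm, hub top below it at 70 mm. x axis: level, through the ring's thickness (grip its two flat faces along x); z up. The platen sticks out on the -x side, 40 to 132 mm from the axis.
- wide_head (a joint): Turn about the vertical axis of hub, ring and wide platen (they turn as one), rad: 0 in the starting notch, positive anticlockwise from above. Notches every 1.047; range -2.2 to 2.2. Ring up: turns lightly, stays where left. In a notch: 1.5 degrees of play; mouths are chamfered, so the spring draws the pin in when let down within 10 degrees.
- wide_ring (a joint): Lift of that ring along its vertical stem, m: 0 home in a notch, 0.020 at its upper stop. A cross pin on the stem lies in notches of the fixed crown at the foot; lifted more than 0.012 it is clear and the head can turn. A spring pulls it down, 5 N at 0 to 8 N at 0.020.
- narrow_head (a joint): Turn of the other head, rad, 0 in its notch; leave it alone. It has an equal pull ring, but its platen is 46 mm wide where the wide one is 112 mm; both platens are rubber-topped plywood boards, 92 mm long, top 72 mm above the table.

How it is judged:
On the way, in this order (a step that is already met when the one before it is completed fails the run):
1. the wide platen's ring is pulled up clear of its starting notch (value of joint wide_ring above 0.0118 m and value of joint wide_head between -0.5 and 0.5 rad), for 0.05 s.
2. the ring is home in the next notch anticlockwise (value of joint wide_ring below 0.004 m and value of joint wide_head between 0.96 and 1.134 rad), for 0.1 s.
At the end, for the whole second after the job is handed in: The wide platen stands one notch (60 degrees, within 5) anticlockwise of its start, its ring is down in the notch (within 4 mm of home) and let go, and the narrow platen's head is still in its starting notch (within 0.1 rad) (all of step 2 and value of joint narrow_head between -0.1 and 0.1 rad); the robot touches nothing.
It fails at once if the narrow platen's head is turned out of its notch (value of joint narrow_head above 0.2 rad or value of joint narrow_head below -0.2 rad).
It also fails if it takes over 32 s, if anything falls off the work surface, if the arm or the gripper's body presses on something with over 40 N, if the wrist force passes 120 N, or if a joint passes its speed limit or range.

## Working session

There is one attempt and no reset: what is moved stays moved. The work goes in short steps, Python scripts to look and compute and a tool call to move; the robot and the scene stay as the last step left them, time stands still between calls to the robot, and variables do not carry over. Pictures are saved under pics/ and viewed, and the job is handed in when it is done.

Besides the shell and the picture viewer there is one more tool, called after "Emit:" by a JSON object that holds its "api" and its "payload", one argument or row to a line. move_arm: Moves the arm, as the interface text tells. Its arguments: {"type":"object","properties":{"deltas":{"type":"array"},"force":{"type":"number"}},"required":["deltas"]}

```bash
mkdir -p pics; ls; python3 - <<'E'
from station import manip, viewer, job
import cv2,pickle
print(manip.sense())
for n in("side","top"):
    s=viewer.snapshot(n); pickle.dump(s,open(n+'0.pkl','wb'))
    cv2.imwrite(f'pics/{n}0.png',s['image'][:,:,::-1])
    print(n,{k:s[k] for k in s if k not in('image','depth')})
E
```

```text
pics
{'t': 0.0, 'q': array([-1.39854340e+00,  5.28447558e-01,  1.43389930e+00, -3.75093562e-05,
        1.18142482e+00, -1.78484051e-01]), 'qd': array([ 0.00021099,  0.00200916,  0.00161399,  0.00043859, -0.00061724,
       -0.00033968]), 'tau': array([-8.32644673e-04, -4.42354345e+01, -1.78025436e+01, -1.35716355e-04,
        8.27031385e-03,  2.41525430e-05]), 'tcp_pos': array([ 0.21464507, -0.58621626,  0.23034602]), 'tool_rot': array([ 0.40562909,  0.58012095, -0.40455348,  0.57901744]), 'force': array([0.03090385, 0.42797669, 0.88463057]), 'ft_torque': array([ 0.00249932,  0.00056625, -0.00584092]), 'finger_gap': 0.9999472332040228}
side {'fovy': 55.83595260479916, 'cx': 328.028464259027, 'cy': 233.6630031651996, 'k1': 0.007266565016356357, 'R': array([[-0.08048129,  0.99652659, -0.02138962],
       [ 0.47699267,  0.0196625 , -0.8786873 ],
       [-0.87521469, -0.08092058, -0.47691835]]), 't': array([ 0.07618608, -0.15508446,  1.32528653])}
top {'fovy': 54.38498807465878, 'cx': 326.5375282307305, 'cy': 234.48430025625964, 'k1': -0.09984726111780197, 'R': array([[ 0.0060201 , -0.99978048,  0.02006885],
       [-0.99679168, -0.0076015 , -0.07967782],
       [ 0.07981288, -0.01952479, -0.99661863]]), 't': array([-0.06185259,  0.51958039,  0.90465806])}
```

View pics/side0.png

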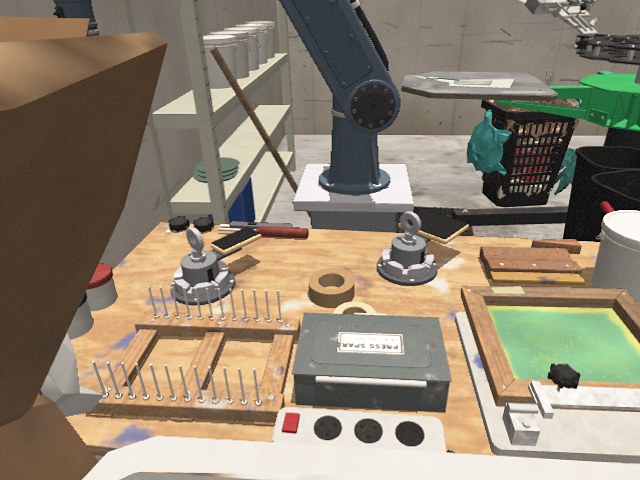

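View pics/top0.png

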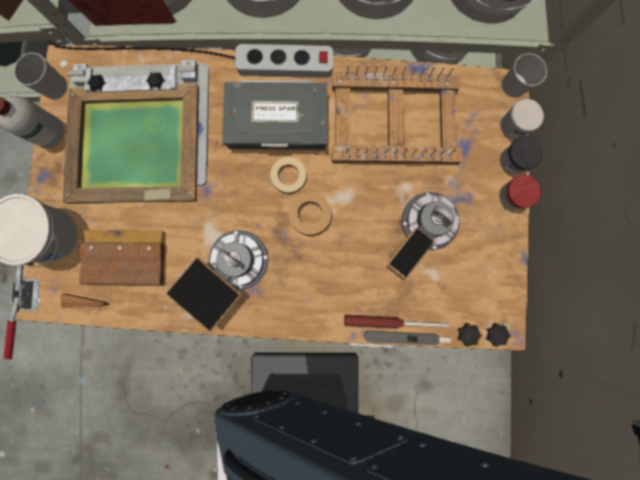

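```bash
cat > h.py <<'E'
import cv2,pickle,numpy as np
def K(s):
    f=240/np.tan(np.radians(s['fovy']/2)); return f
def ray(s,u,v):
    f=K(s); d=np.array([(u-s['cx'])/f,(v-s['cy'])/f]); p=d.copy()
    for _ in range(30): p=d/(1+s['k1']*(p@p))
    R=np.array(s['R']); t=np.array(s['t'])
    return -R.T@t, R.T@np.array([p[0],p[1],1.])
def atz(s,u,v,z):
    o,d=ray(s,u,v); return o+d*(z-o[2])/d[2]
def proj(s,X):
    c=np.array(s['R'])@X+s['t']; p=c[:2]/c[2]; p=p*(1+s['k1']*(p@p)); return p*K(s)+[s['cx'],s['cy']]
def tri(s1,a,s2,b):
    o1,d1=ray(s1,*a); o2,d2=ray(s2,*b); d1/=np.linalg.norm(d1); d2/=np.linalg.norm(d2)
    l=np.linalg.lstsq(np.c_[d1,-d2],o2-o1,rcond=None)[0]
    p,q=o1+l[0]*d1,o2+l[1]*d2; return (p+q)/2,np.linalg.norm(p-q)
def load(n): return pickle.load(open(n,'rb'))
def dpt(s,u,v):
    o,d=ray(s,u,v); return o+d*s['depth'][int(round(v)),int(round(u))]
def crop(s,x0,y0,w,h,k,name):
    cv2.imwrite(name,cv2.resize(s['image'][y0:y0+h,x0:x0+w,::-1],None,fx=k,fy=k,interpolation=cv2.INTER_CUBIC))
E
python3 - <<'E'
from h import *
crop(load('side0.pkl'),370,200,100,90,6,'pics/sc.png')
crop(load('top0.pkl'),160,215,120,120,5,'pics/tc.png')
E
```

```text
(no output)
```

View pics/sc.png

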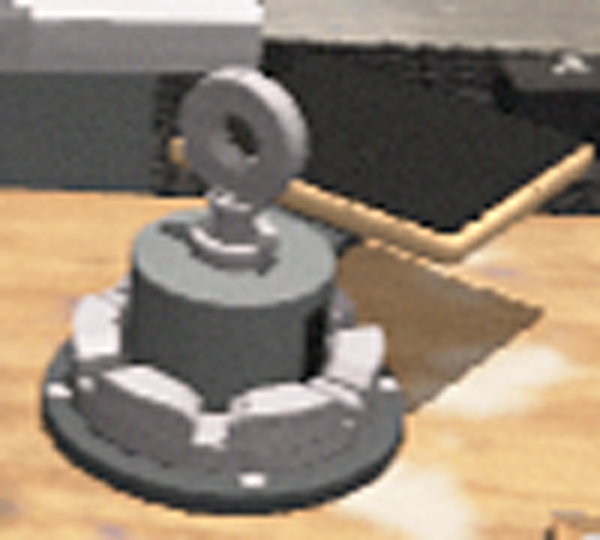

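View pics/tc.png

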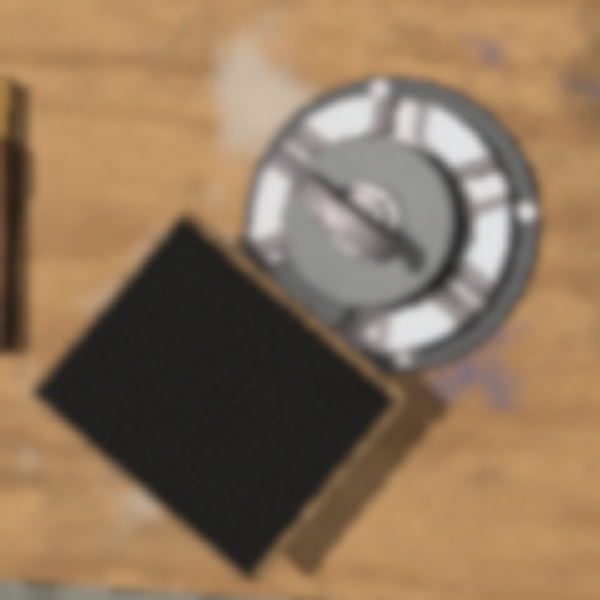

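```bash
python3 - <<'E'
from h import *
s,t=load('side0.pkl'),load('top0.pkl')
C=np.array([atz(t,160+u/5,215+v/5,.072) for u,v in[(185,215),(395,400),(250,578),(37,390)]])
print(C.round(4)); print([np.linalg.norm(C[i]-C[(i+1)%4]).round(4) for i in range(4)])
inn=(C[0]+C[1])/2; out=(C[2]+C[3])/2; d=(inn-out)/np.linalg.norm(inn-out)
e=C[0]-C[1]
print('xdir yaw',np.degrees(np.arctan2(d[1],d[0])),'edge', np.degrees(np.arctan2(e[1],e[0])))
A=(inn+out)/2+d*.086; print('axis by platen',A)
print('ring tri',tri(s,(370+242/6,200+137/6),t,(160+359/5,215+221/5)))
for u,v in[(240,70),(237,165)]: pass
A2=A.copy()
for z in(.082,.104,.126): A2[2]=z; print(z,(proj(s,A2)-[370,200])*6,(proj(t,A2)-[160,215])*5)
for z in (.126,.104):
  a,b=[atz(t,160+u/5,215+v/5,z) for u,v in[(300,173),(422,263)]]
  print(a,b,(a+b)/2,np.degrees(np.arctan2(*(a-b)[[1,0]])),np.linalg.norm(a-b))
# depth points of ring in side
f=[]
for v in range(205,240):
  for u in range(398,425):
    p=dpt(s,u,v)
    if .085<p[2]<.135 and np.hypot(*(p-A)[:2])<.04: f.append(p)
f=np.array(f); print(len(f),f.mean(0),f.min(0),f.max(0))
c=f.mean(0); w=np.linalg.svd(f[:,:2]-c[:2])[2]; print('ring plane normal yaw',np.degrees(np.arctan2(w[1,1],w[1,0])))
# hub top
P=np.array([dpt(t,u,v) for v in range(235,280) for u in range(212,262)]); m=(abs(P[:,2]-.07)<.006)&(np.hypot(*(P-A)[:,:2].T)<.04); print('hub',P[m].mean(0),m.sum())
E
```

```text
[[0.47   0.1848 0.072 ]
 [0.402  0.1046 0.072 ]
 [0.3356 0.1576 0.072 ]
 [0.4041 0.2392 0.072 ]]
[np.float64(0.1051), np.float64(0.085), np.float64(0.1065), np.float64(0.0855)]
xdir yaw -39.09930117969623 edge 49.701926952063346
axis by platen [0.46962735 0.11732497 0.072     ]
ring tri (array([0.46759424, 0.11674153, 0.10280396]), np.float64(0.006158471114510341))
0.082 [230.34112677 199.39965674] [359.32833268 216.74932282]
0.104 [234.76520123 137.92141173] [348.23699648 214.98096089]
0.126 [239.30306599  74.9138181 ] [336.55553475 213.11749382]
[0.48358232 0.13051856 0.126     ] [0.45245314 0.08697572 0.126     ] [0.46801773 0.10874714 0.126     ] 54.43868078399613 0.053525742676555334
[0.48459058 0.13510938 0.104     ] [0.45262443 0.09039579 0.104     ] [0.4686075  0.11275258 0.104     ] 54.438680783996055 0.05496488910652149
350 [0.47201063 0.11908534 0.10704342] [0.45631617 0.10064892 0.08501174] [0.48583376 0.13847315 0.12713733]
ring plane normal yaw -37.3169999217614
hub [0.47171531 0.11632467 0.06792543] 65
```

```bash
python3 - <<'E'
from h import *
s,t=load('side0.pkl'),load('top0.pkl')
for z in (0.005,.01,.015): print('base',z,atz(t,160+392/5,215+223.5/5,z))
# hub top: x 287..460?, y 135..310
print('hubtop',atz(t,160+373/5,215+222/5,.07))
print('hubtop side',atz(s,370+235/6,200+255/6,.07))
print('base side',atz(s,370+222/6,200+405/6,.012))
print('ring tri2',tri(s,(370+242/6,200+137/6),t,(160+362/5,215+221/5)))
print('ring at z .104 side', )
P=np.array([dpt(t,u,v) for v in range(230,290) for u in range(205,275)])
c=np.array([.469,.117])
m=(P[:,2]>.085)&(np.hypot(*(P[:,:2]-c).T)<.04); print('ring top depth',m.sum(),P[m].mean(0)); 
m=(abs(P[:,2]-.07)<.008)&(np.hypot(*(P[:,:2]-c).T)<.036);print(m.sum(),P[m].min(0),P[m].max(0))
# side face plane fit
f=[]
for v in range(205,235):
  for u in range(398,425):
    p=dpt(s,u,v)
    if .085<p[2]<.125: f.append(p)
f=np.array(f); f=f[np.hypot(*(f[:,:2]-c).T)<.035]
for yaw in(-36,-37.5,-39,-40.3,-42):
  n=np.array([np.cos(np.radians(yaw)),np.sin(np.radians(yaw))]); e=np.array([-n[1],n[0]]); a=(f[:,:2]-c)@n; b=(f[:,:2]-c)@e
  h=np.histogram(a,np.arange(-.02,.021,.002)); print(yaw,h[0],np.percentile(b,[1,99]).round(4))
E
```

```text
base 0.005 [0.46913258 0.11815928 0.005     ]
base 0.01 [0.46900987 0.11731612 0.01      ]
base 0.015 [0.46888717 0.11647296 0.015     ]
hubtop [0.46803643 0.11434243 0.07      ]
hubtop side [0.48430182 0.11844433 0.07      ]
base side [0.48149905 0.11812146 0.012     ]
ring tri2 (array([0.46761921, 0.11621169, 0.10273062]), np.float64(0.007226249702089214))
ring at z .104 side
ring top depth 164 [0.46909709 0.11688532 0.11551136]
195 [0.43875993 0.08823529 0.06200553] [0.50109439 0.14927507 0.07242365]
-36 [  0   0   0   0   0   0   3  15  20  36 109 119  30   0   1   0   0   0
   0   0] [-0.0194  0.023 ]
-37.5 [  0   0   0   0   0   0   4  14  21  40 107 124  22   0   1   0   0   0
   0   0] [-0.0193  0.0229]
-39 [  0   0   0   0   0   0   5  19  19  31 115 124  18   1   1   0   0   0
   0   0] [-0.0193  0.0229]
-40.3 [  0   0   0   0   0   1   5  19  21  26 125 118  16   1   1   0   0   0
   0   0] [-0.0192  0.0229]
-42 [  0   0   0   0   0   1   9  16  20  35 123 109  18   1   1   0   0   0
   0   0] [-0.0192  0.0229]
```

```bash
cat > rel.py <<'E'
import sys,numpy as np
from scipy.spatial.transform import Rotation as R
from station import manip
def rep(x,y,z,yaw):
    s=manip.sense(); T=R.from_quat(s['tool_rot']); p=s['tcp_pos']; M=T.as_matrix()
    zz=np.array([np.cos(np.radians(yaw)),np.sin(np.radians(yaw)),0]); xx=np.array([0,0,-1.])
    G=R.from_matrix(np.c_[xx,np.cross(zz,xx),zz])
    print('t',s['t'],'pos',p.round(4),'jaw yaw',np.degrees(np.arctan2(M[1,2],M[0,2])).round(2),'xaxis',M[:,0].round(4),'q',s['q'].round(3),'F',s['force'].round(2),'gap',round(s['finger_gap'],3))
    print('shift tool mm',(1000*M.T@(np.array([x,y,z])-p)).round(2),'rot deg',np.degrees((T.inv()*G).as_rotvec()).round(2))
rep(*map(float,sys.argv[1:]))
E
python3 rel.py .469 .1175 .23 -39.7;python3 rel.py .469 .1175 .23 140.3
```

```text
t 0.1 pos [ 0.2147 -0.5863  0.2305] jaw yaw -69.9 xaxis [-3.0e-04  1.9e-03 -1.0e+00] q [-1.398  0.528  1.434 -0.     1.181 -0.179] F [ 0.61 -0.45 -1.2 ] gap 1.002
shift tool mm [   1.7   480.69 -573.53] rot deg [-30.2   -0.1   -0.05]
t 0.1 pos [ 0.2147 -0.5863  0.2305] jaw yaw -69.9 xaxis [-3.0e-04  1.9e-03 -1.0e+00] q [-1.398  0.528  1.434 -0.     1.181 -0.179] F [ 0.61 -0.45 -1.2 ] gap 1.002
shift tool mm [   1.7   480.69 -573.53] rot deg [ 1.498e+02 -6.000e-02  1.400e-01]
```

Emit:
{"api": "move_arm", "payload": {
  "deltas": [60, 0, 24, -28.7, 0, 0, 0, 60, 0, 24, -28.7, 0, 0, 0, 60, 0, 24, -28.7, 0, 0, 0, 60, 0, 24, -28.7, 0, 0, 0, 60, 0, 24, -28.7, 0, 0, 0, 60, 0, 24, -28.7, 0, 0, 0, 60, 0, 24, -28.7, 0, 0, 0, 60, 0, 24, -28.7, 0, 0, 0, 60, 0, 24, -28.7, 0, 0, 0, 60, 0, 24, -28.7, 0, 0, 0],
  "force": 20
}}

```text
t: 1.1
tcp_pos: [0.3416, -0.2333, 0.2312]
tool_rot: [0.405, 0.58, -0.405, 0.579]
force: [0.9, -0.2, -0.1]
finger_gap: 0.705
```

```bash
python3 rel.py .469 .1175 .23 -39.7
```

```text
t 1.1 pos [ 0.3416 -0.2333  0.2312] jaw yaw -69.93 xaxis [-2.e-04  4.e-04 -1.e+00] q [-0.871  0.244  1.934  0.     0.965  0.35 ] F [ 0.92 -0.23 -0.14] gap 0.705
shift tool mm [   1.29  240.   -285.79] rot deg [-3.023e+01 -3.000e-02 -0.000e+00]
```

Emit:
{"api": "move_arm", "payload": {
  "deltas": [60, 0, 24, -28.6, 0, 0, 0, 60, 0, 24, -28.6, 0, 0, 0, 60, 0, 24, -28.6, 0, 0, 0, 60, 0, 24, -28.6, 0, 0, 0, 60, 0, 24, -28.6, 0, 0, 0, 60, 0, 24, -28.6, 0, 0, 0, 60, 0, 24, -28.6, 0, 0, 0, 60, 0, 24, -28.6, 0, 0, 0, 60, 0, 24, -28.6, 0, 0, 0, 60, 0, 24, -28.6, 0, 0, 0]
}}

```text
t: 2.1
tcp_pos: [0.4687, 0.1177, 0.2311]
tool_rot: [0.405, 0.58, -0.405, 0.58]
force: [0.4, -0.4, 0.6]
finger_gap: 0.704
```

Emit:
{"api": "move_arm", "payload": {
  "deltas": [60, 0, 0, 0, -6, 0, 0, 60, 0, 0, 0, -6, 0, 0, 60, 0, 0, 0, -6, 0, 0, 60, 0, 0, 0, -6, 0, 0, 60, 0, 0, 0, -6.2, 0, 0, 60, 0, 0, 0, 0, 0, 0]
}}

```text
t: 2.7
tcp_pos: [0.4683, 0.1162, 0.231]
tool_rot: [0.24, 0.665, -0.24, 0.665]
force: [-0.5, 0.4, -0.6]
finger_gap: 0.701
```

```bash
python3 rel.py .469 .1175 .135 -39.7; python3 - <<'E'
from station import viewer
from h import *
for n in("side","top"):
    s=viewer.snapshot(n); pickle.dump(s,open(n+'1.pkl','wb'))
crop(load('side1.pkl'),330,130,160,140,5,'pics/s1.png')
crop(load('top1.pkl'),160,180,140,120,5,'pics/t1.png')
E
```

```text
t 2.7 pos [0.4683 0.1162 0.231 ] jaw yaw -39.7 xaxis [-8.e-04 -0.e+00 -1.e+00] q [ 0.011  0.338  1.781 -0.     1.024  0.704] F [-0.51  0.44 -0.55] gap 0.701
shift tool mm [96.01  1.49 -0.28] rot deg [-0.   -0.04  0.03]
```

View pics/s1.png

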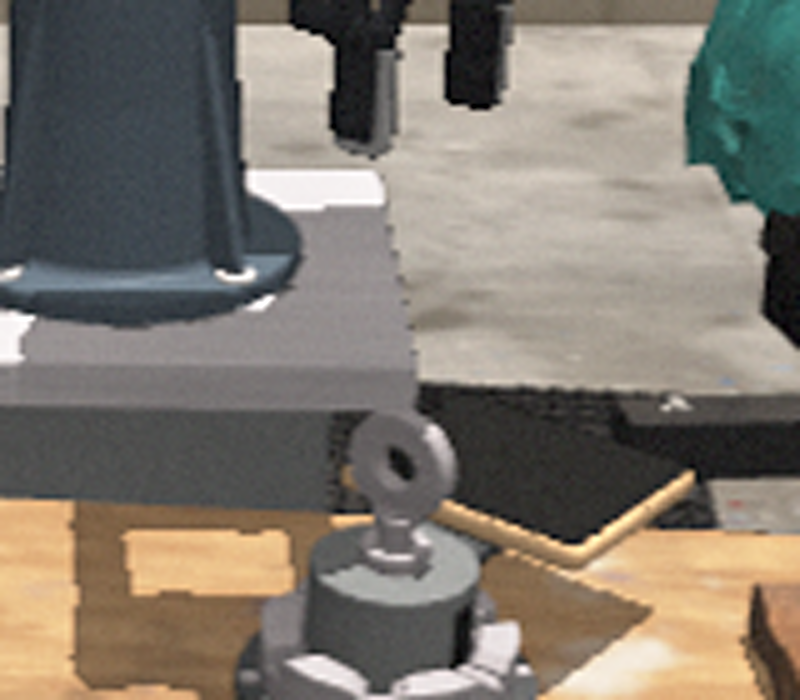

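View pics/t1.png

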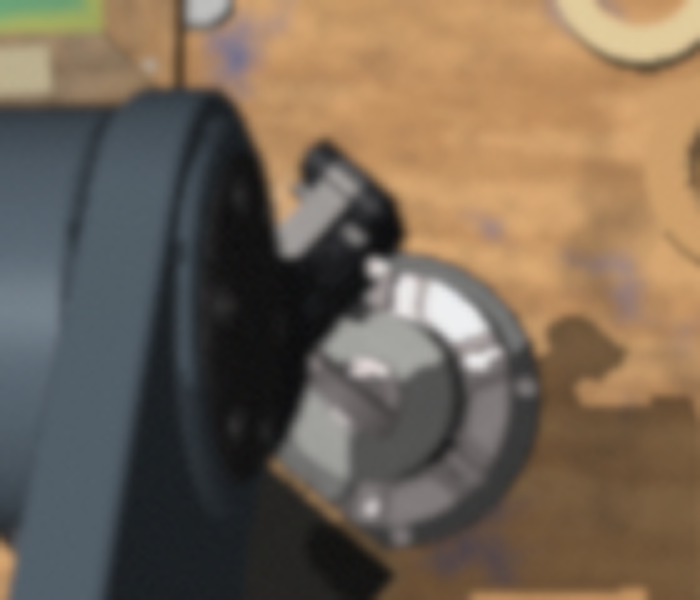

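```bash
python3 - <<'E'
from h import *
s,t=load('side1.pkl'),load('top1.pkl')
for z in(.231,.24): print((proj(s,np.array([.4683,.1162,z]))-[330,130])*5)
for z in(.231,.24):
  print((proj(t,np.array([.4683,.1162,z]))-[160,180])*5)
E
```

```text
[415.33462505 141.38158416]
[417.10173569 116.68988438]
[274.56032815 382.0168904 ]
[268.08825335 381.0291415 ]
```

Emit:
{"api": "move_arm", "payload": {
  "deltas": [60, 24, 1.5, -0.3, 0, 0, 0, 60, 24, 0, 0, 0, 0, 0, 60, 24, 0, 0, 0, 0, 0, 60, 24, 0, 0, 0, 0, 0, 60, 15, 0, 0, 0, 0, 0, 60, 15, 0, 0, 0, 0, 0, 60, 10, 0, 0, 0, 0, 0, 60, 6, 0, 0, 0, 0, 0, 60, 0, 0, 0, 0, 0, 0]
}}

```text
t: 3.7
tcp_pos: [0.4691, 0.1175, 0.0888]
tool_rot: [0.24, 0.665, -0.24, 0.665]
force: [0.7, 0.6, 0.3]
finger_gap: 0.7
```

```bash
python3 rel.py .469 .1175 .088 -39.7; python3 - <<'E'
from station import viewer
from h import *
for n in("side","top"):
    s=viewer.snapshot(n); pickle.dump(s,open(n+'2.pkl','wb'))
crop(load('side2.pkl'),350,160,130,100,6,'pics/s2.png')
E
```

```text
t 3.7 pos [0.4691 0.1175 0.0888] jaw yaw -39.74 xaxis [-0.0012 -0.     -1.    ] q [0.014 0.581 1.905 0.    0.656 0.707] F [0.71 0.59 0.27] gap 0.7
shift tool mm [ 0.81 -0.06 -0.11] rot deg [-0.04 -0.05  0.04]
```

View pics/s2.png

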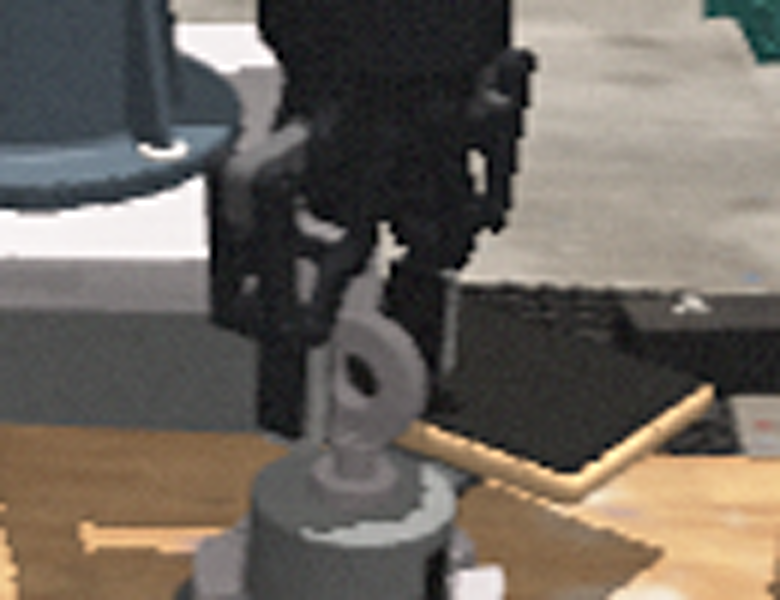

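Emit:
{"api": "move_arm", "payload": {
  "deltas": [30, 0, 0, 0, 0, 0, 0, 20, 0, 0, 0, 0, 0, 0, 16, 0, 0, 0, 0, 0, 0, 14, 0, 0, 0, 0, 0, 0, 14, 0, 0, 0, 0, 0, 0],
  "force": 20
}}

```text
t: 4.3
tcp_pos: [0.4692, 0.1176, 0.0894]
tool_rot: [0.24, 0.665, -0.24, 0.665]
force: [-0.4, 1.3, 0.6]
finger_gap: 0.159
```

```bash
python3 rel.py .469 .1175 .088 -39.7; python3 - <<'E'
from station import viewer
from h import *
for n in("side",):
    s=viewer.snapshot(n); pickle.dump(s,open(n+'3.pkl','wb'))
crop(load('side3.pkl'),350,160,130,100,6,'pics/s3.png')
E
```

```text
t 4.3 pos [0.4692 0.1176 0.0894] jaw yaw -39.7 xaxis [-1.e-04  1.e-04 -1.e+00] q [0.014 0.58  1.905 0.    0.657 0.707] F [-0.36  1.27  0.64] gap 0.159
shift tool mm [ 1.44 -0.22 -0.14] rot deg [-0.   -0.01 -0.  ]
```

View pics/s3.png

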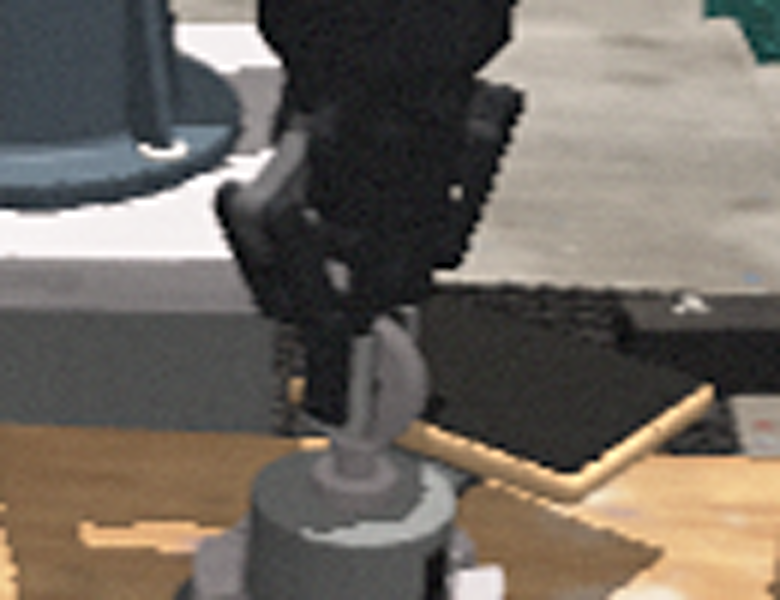

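Emit:
{"api": "move_arm", "payload": {
  "deltas": [11, 0, 0, 0, 0, 0, 0, 9, 0, 0, 0, 0, 0, 0, 7, 0, 0, 0, 0, 0, 0, 5, 0, 0, 0, 0, 0, 0, 5, 0, 0, 0, 0, 0, 0],
  "force": 25
}}

```text
t: 4.85
tcp_pos: [0.4677, 0.1185, 0.0893]
tool_rot: [0.24, 0.666, -0.24, 0.664]
force: [-3.5, 6.1, 3.2]
finger_gap: 0.113
```

```bash
python3 rel.py .469 .1175 .088 -39.7; python3 -c "
from station import manip
s=manip.sense();print(s['ft_torque'])"
```

```text
t 4.85 pos [0.4677 0.1185 0.0893] jaw yaw -39.73 xaxis [-0.0031  0.0013 -1.    ] q [0.015 0.58  1.907 0.002 0.658 0.707] F [-3.54  6.11  3.2 ] gap 0.113
shift tool mm [1.33 0.09 1.68] rot deg [-0.03 -0.19  0.05]
[0.69014373 0.35468721 0.04981297]
```

Emit:
{"api": "move_arm", "payload": {
  "deltas": [5, 0, 0, -1.2, 0, 0, 0, 5, 0, 0, -1.2, 0, 0, 0, 5, 0, 0, 0, 0, 0, 0]
}}

```text
t: 5.15
tcp_pos: [0.4676, 0.1187, 0.0894]
tool_rot: [0.24, 0.665, -0.24, 0.665]
force: [-1.3, -1.6, 2.1]
finger_gap: 0.112
```

```bash
python3 rel.py .4672 .119 .088 -39.7; python3 -c "
from station import manip
s=manip.sense();print(s['ft_torque'])"
```

```text
t 5.15 pos [0.4676 0.1187 0.0894] jaw yaw -39.68 xaxis [ 1.e-04 -6.e-04 -1.e+00] q [ 1.700e-02  5.790e-01  1.909e+00 -1.000e-03  6.540e-01  7.100e-01] F [-1.25 -1.57  2.08] gap 0.112
shift tool mm [ 1.36 -0.05 -0.5 ] rot deg [0.02 0.03 0.02]
[-0.15448555  0.23365628  0.00560989]
```

Emit:
{"api": "move_arm", "payload": {
  "deltas": [5, 0, 0, 0, 0, 0, 0, 5, -2, 0, 0, 0, 0, 0, 5, -4, 0, 0, 0, 0, 0, 5, -4, 0, 0, 0, 0, 0, 5, -4, 0, 0, 0, 0, 0, 5, -2.5, 0, 0, 0, 0, 0, 5, 0, 0, 0, 0, 0, 0],
  "force": 50
}}

```text
t: 5.85
tcp_pos: [0.4675, 0.1188, 0.106]
tool_rot: [0.24, 0.665, -0.24, 0.665]
force: [0.7, -2.5, -8.9]
finger_gap: 0.107
```

```bash
python3 rel.py .4672 .119 .1055 -39.7; python3 - <<'E'
from station import viewer,manip
from h import *
s=manip.sense();print(s['ft_torque'])
for n in("side",):
    s=viewer.snapshot(n); pickle.dump(s,open(n+'4.pkl','wb'))
crop(load('side4.pkl'),350,160,130,100,6,'pics/s4.png')
E
```

```text
t 5.85 pos [0.4675 0.1188 0.106 ] jaw yaw -39.69 xaxis [ 2.e-04 -4.e-04 -1.e+00] q [ 1.700e-02  5.470e-01  1.898e+00 -1.000e-03  6.960e-01  7.100e-01] F [ 0.73 -2.54 -8.89] gap 0.107
shift tool mm [ 0.53 -0.08 -0.39] rot deg [0.01 0.02 0.01]
[-0.61325332 -0.1537719   0.06463149]
```

View pics/s4.png

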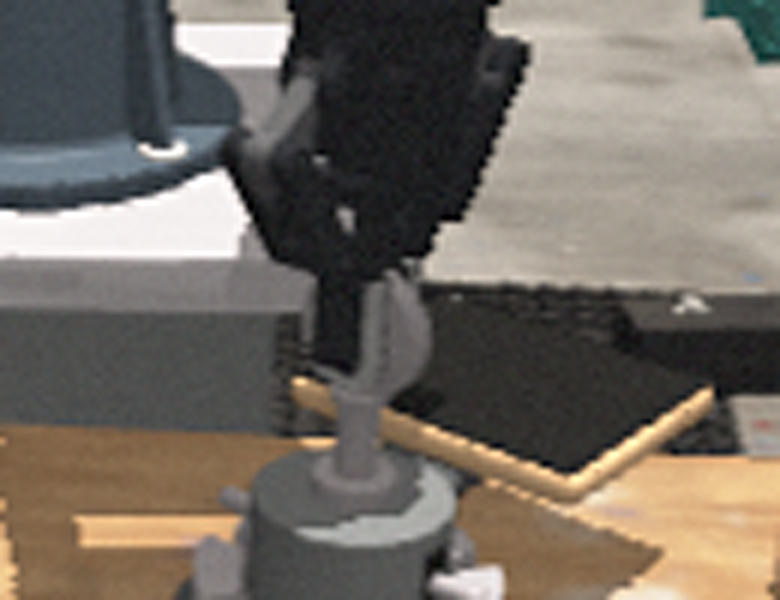

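Emit:
{"api": "move_arm", "payload": {
  "deltas": [5, 0, 0, 0, -2, 0, 0, 5, 0, 0, 0, -4, 0, 0, 5, 0, 0, 0, -4, 0, 0, 5, 0, 0, 0, -5, 0, 0, 5, 0, 0, 0, -5, 0, 0, 5, 0, 0, 0, 0, 0, 0]
}}

```text
t: 6.5
tcp_pos: [0.4677, 0.1188, 0.1057]
tool_rot: [0.121, 0.697, -0.121, 0.697]
force: [1.4, -3.8, -9.4]
finger_gap: 0.113
```

```bash
python3 rel.py .4674 .119 .1055 20.3; python3 - <<'E'
from station import viewer,manip
from h import *
s=manip.sense();print(s['ft_torque'])
for n in("side",):
    s=viewer.snapshot(n); pickle.dump(s,open(n+'5.pkl','wb'))
crop(load('side5.pkl'),350,160,130,100,6,'pics/s5.png')
E
```

```text
t 6.5 pos [0.4677 0.1188 0.1057] jaw yaw -19.69 xaxis [ 2.e-04 -4.e-04 -1.e+00] q [ 1.700e-02  5.480e-01  1.898e+00 -1.000e-03  6.950e-01  3.610e-01] F [ 1.44 -3.79 -9.42] gap 0.113
shift tool mm [ 0.2   0.13 -0.35] rot deg [-3.999e+01  1.000e-02  2.000e-02]
[-0.69480229 -0.2088304  -0.00158262]
```

View pics/s5.png

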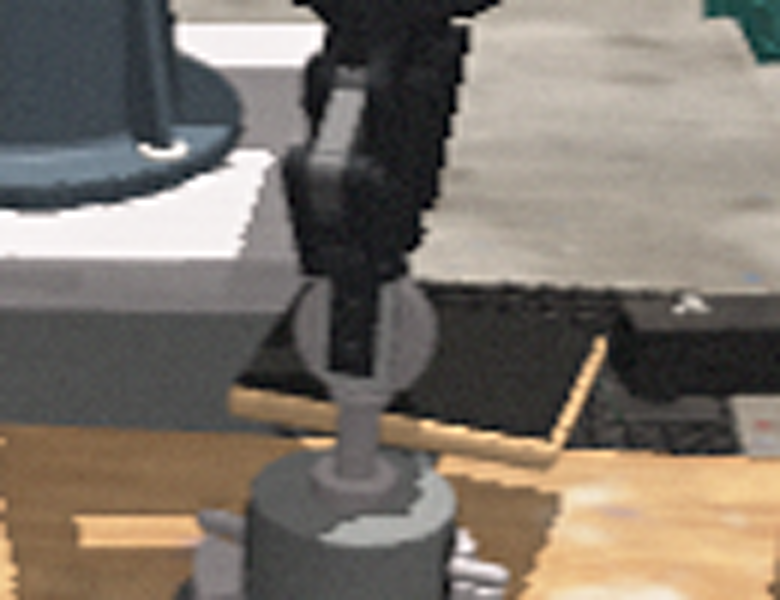

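Emit:
{"api": "move_arm", "payload": {
  "deltas": [5, 0, 0, 0, -4, 0, 0, 5, 0, 0, 0, -5, 0, 0, 5, 0, 0, 0, -5, 0, 0, 5, 0, 0, 0, -5, 0, 0, 5, 0, 0, 0, -5, 0, 0, 5, 0, 0, 0, -5, 0, 0, 5, 0, 0, 0, -5, 0, 0, 5, 0, 0, 0, -4, 0, 0, 5, 0, 0, 0, -2, 0, 0, 5, 0, 0, 0, 0, 0, 0]
}}

```text
t: 7.55
tcp_pos: [0.4679, 0.1188, 0.1058]
tool_rot: [-0.124, 0.696, 0.124, 0.696]
force: [1.3, -4.6, -8.2]
finger_gap: 0.108
```

```bash
python3 rel.py .4674 .119 .1055 20.3; python3 - <<'E'
from station import viewer,manip
from h import *
s=manip.sense();print(s['ft_torque'])
for n in("side","top"):
    s=viewer.snapshot(n); pickle.dump(s,open(n+'6.pkl','wb'))
crop(load('side6.pkl'),350,160,130,100,6,'pics/s6.png')
crop(load('top6.pkl'),160,200,160,130,5,'pics/t6.png')
E
```

```text
t 7.55 pos [0.4679 0.1188 0.1058] jaw yaw 20.22 xaxis [ 7.e-04 -4.e-04 -1.e+00] q [ 1.700e-02  5.470e-01  1.898e+00 -1.000e-03  6.950e-01 -3.360e-01] F [ 1.32 -4.64 -8.24] gap 0.108
shift tool mm [ 0.3   0.37 -0.39] rot deg [-0.08  0.03  0.04]
[-0.79842042 -0.30258925  0.00408245]
```

View pics/s6.png

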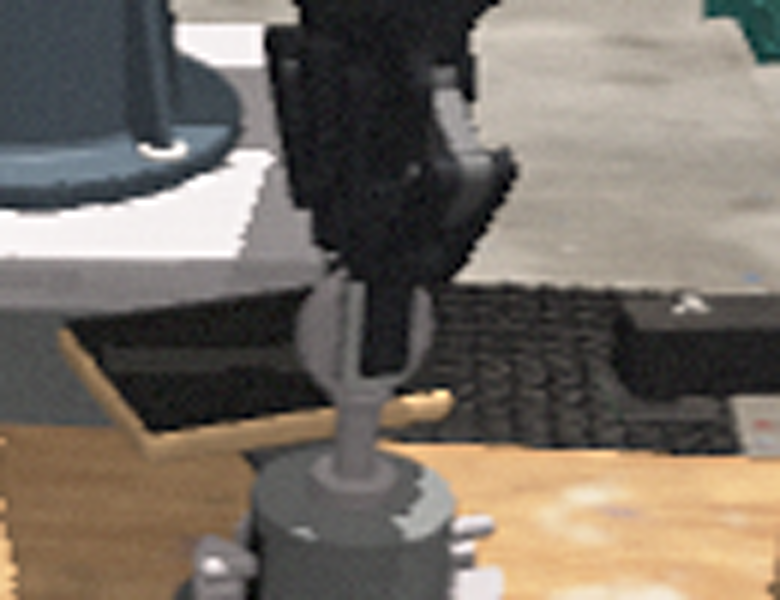

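View pics/t6.png

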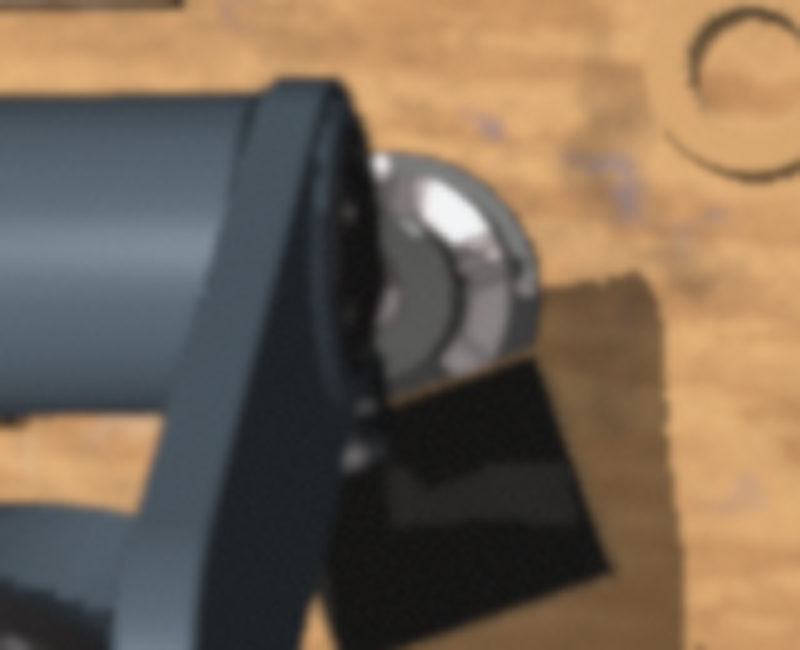

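```bash
python3 - <<'E'
from h import *
t=load('top6.pkl')
g=lambda u,v:atz(t,160+u/5,200+v/5,.072)
a,b=g(537,360),g(608,572); d=a-b; print(np.degrees(np.arctan2(d[1],d[0])), np.linalg.norm(d))
c=g(392,407); d=c-a; print(np.degrees(np.arctan2(d[1],d[0]))-90)
E
```

```text
19.253631782205122 0.08284628582041363
18.421150609380973
```

Emit:
{"api": "move_arm", "payload": {
  "deltas": [5, 3, 0, 0, -0.5, 0, 0, 5, 4, 0, 0, 0, 0, 0, 5, 4, 0, 0, 0, 0, 0, 5, 4, 0, 0, 0, 0, 0, 5, 1.5, 0, 0, 0, 0, 0, 5, 0, 0, 0, 0, 0, 0]
}}

```text
t: 8.25
tcp_pos: [0.4679, 0.1188, 0.0895]
tool_rot: [-0.127, 0.695, 0.127, 0.696]
force: [2.2, -5.1, -6.3]
finger_gap: 0.11
```

```bash
python3 rel.py .4674 .119 .0885 20.3; python3 -c "
from station import manip
s=manip.sense();print(s['ft_torque'])"
```

```text
t 8.25 pos [0.4679 0.1188 0.0895] jaw yaw 20.7 xaxis [ 6.e-04 -4.e-04 -1.e+00] q [ 1.700e-02  5.790e-01  1.908e+00 -1.000e-03  6.540e-01 -3.440e-01] F [ 2.23 -5.1  -6.26] gap 0.11
shift tool mm [ 1.04  0.37 -0.4 ] rot deg [0.4  0.03 0.03]
[-0.88259864 -0.2246526   0.04075573]
```

Emit:
{"api": "move_arm", "payload": {
  "deltas": [5, 1, 0, 0, 0, 0, 0, 12, 0, 0, 0, 0, 0, 0, 16, 0, 0, 0, 0, 0, 0, 25, 0, 0, 0, 0, 0, 0, 45, 0, 0, 0, 0, 0, 0, 60, 0, 0, 0, 0, 0, 0, 60, 0, 0, 0, 0, 0, 0],
  "force": 20
}}

```text
t: 8.95
tcp_pos: [0.4675, 0.1192, 0.0883]
tool_rot: [-0.128, 0.695, 0.128, 0.696]
force: [-0.2, -1.3, 0.4]
finger_gap: 0.705
```

Emit:
{"api": "move_arm", "payload": {
  "deltas": [60, -8, 0, 0, 0, 0, 0, 60, -15, 0, 0, 0, 0, 0, 60, -25, 0, 0, 0, 0, 0, 60, -35, 0, 0, 0, 0, 0, 60, -35, 0, 0, 0, 0, 0, 60, -30, 0, 0, 0, 0, 0, 60, 0, 0, 0, 0, 0, 0]
}}

```text
t: 9.65
tcp_pos: [0.4703, 0.1192, 0.2409]
tool_rot: [-0.128, 0.692, 0.127, 0.699]
force: [0.4, -0.3, -0.8]
finger_gap: 0.701
```

Emit:
{"api": "move_arm", "payload": {
  "deltas": [60, 0, -25, 0, 0, 0, 0, 60, 0, -30, 0, 0, 0, 0, 60, 0, -30, 0, 0, 0, 0, 60, 0, -30, 0, 0, 0, 0, 60, 0, -30, 0, 0, 0, 0, 60, 0, -30, 0, 0, 0, 0, 60, 0, -30, 0, 0, 0, 0, 60, 0, -20, 0, 0, 0, 0, 60, 0, 0, 0, 0, 0, 0]
}}

```text
t: 10.55
tcp_pos: [0.5482, -0.0935, 0.2358]
tool_rot: [-0.127, 0.696, 0.126, 0.696]
force: [-0.2, 0.0, -0.5]
finger_gap: 0.705
```

```bash
python3 rel.py .4674 .119 .0885 20.3; python3 - <<'E'
from station import viewer,manip
from h import *
for n in("side","top"):
    s=viewer.snapshot(n); pickle.dump(s,open(n+'7.pkl','wb'))
crop(load('side7.pkl'),350,180,130,100,6,'pics/s7.png')
crop(load('top7.pkl'),160,200,160,130,5,'pics/t7.png')
cv2.imwrite('pics/top7.png',load('top7.pkl')['image'][:,:,::-1])
E
```

```text
t 10.55 pos [ 0.5482 -0.0935  0.2358] jaw yaw 20.63 xaxis [ 2.e-04 -3.e-04 -1.e+00] q [-0.37   0.429  1.602 -0.     1.11  -0.73 ] F [-0.19  0.02 -0.46] gap 0.705
shift tool mm [147.18 227.39  -0.74] rot deg [0.33 0.   0.02]
```

View pics/s7.png

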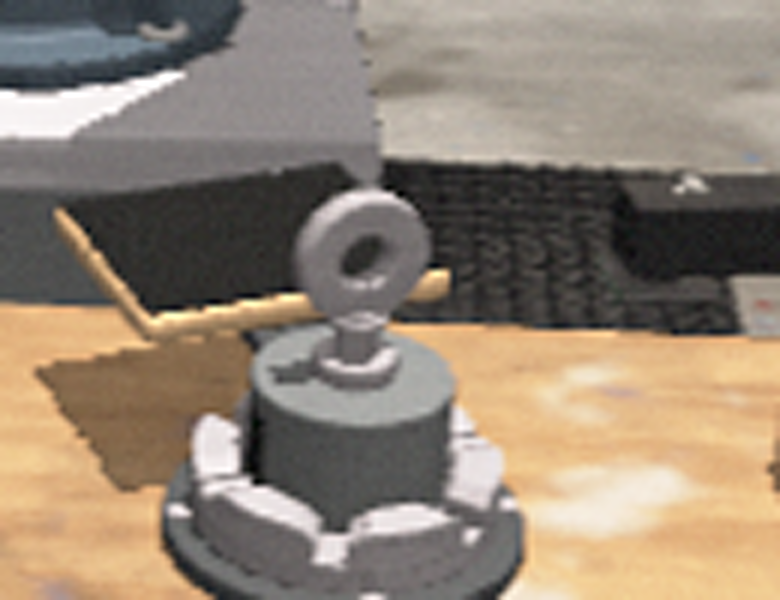

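View pics/t7.png

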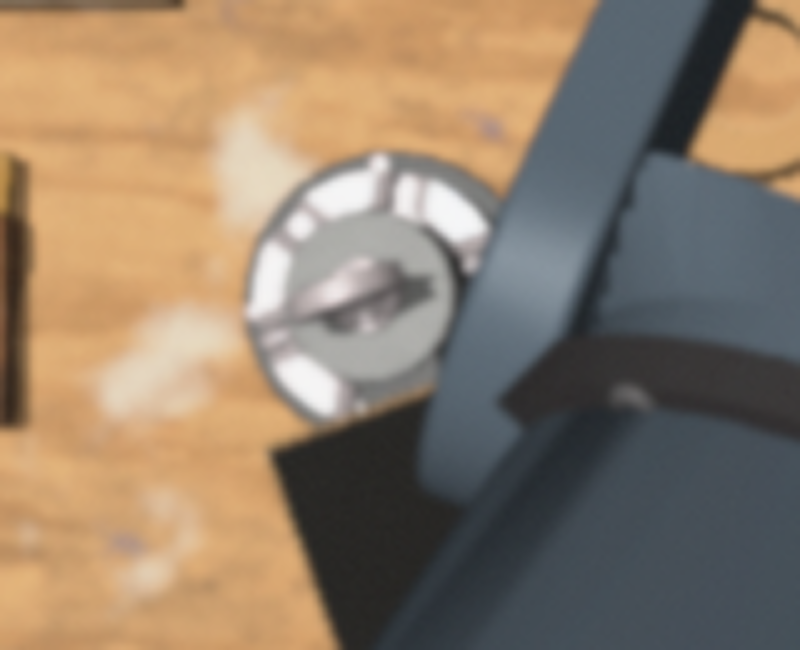

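View pics/top7.png

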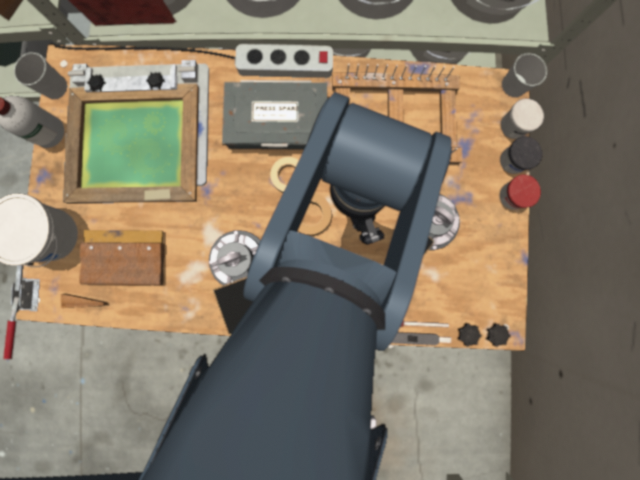

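```bash
python3 - <<'E'
from h import *
t=load('top7.pkl')
g=lambda u,v:atz(t,160+u/5,200+v/5,.072)
a,b=g(273,455),g(343,648); d=a-b; print(np.degrees(np.arctan2(d[1],d[0])))
c=g(430,398); d=a-c; print(np.degrees(np.arctan2(d[1],d[0]))-90)
s0,s7=load('side0.pkl'),load('side7.pkl')
A=s0['image'][215:310,165:275];B=s7['image'][215:310,165:275]
print('narrow diff',np.abs(A.astype(int)-B).mean())
cv2.imwrite('pics/n.png',cv2.resize(np.hstack([A,B])[:,:,::-1],None,fx=3.5,fy=3.5))
E
```

```text
21.034411263052334
20.43651772976345
narrow diff 10.235757575757576
```

View pics/n.png

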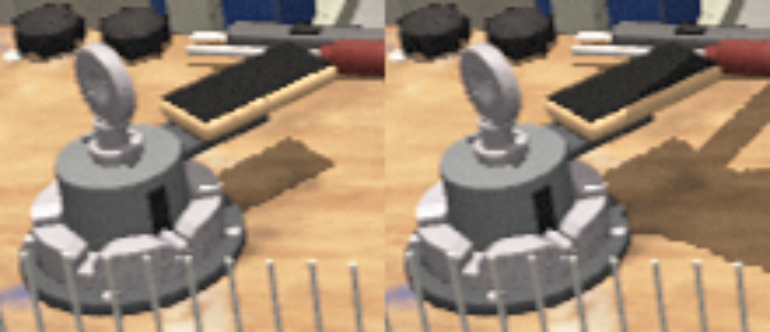

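The narrow head hasn't moved: its pixel difference is only the arm's shadow. The wide platen now measures about 20.7° against about -39.7° at the start, and its ring top is back at the starting row (211).

```bash
python3 -c "
from station import job
print(job.sign_off())"
```

```text
the job is handed in; nothing more can be done
None
```

I gripped the wide-platen head's pull ring by its flat faces and lifted it about 16.5 mm. I then turned it 60° anticlockwise with the platen, lowered it into the notch, let go and moved the arm clear. The job was handed in at about 10.7 s, well inside the 32 s limit.

**Wide head:** The platen now measures about 20.7°, against about -39.7° at the start, so it turned about 60°. The ring top sits at the same side-view height as before, so the ring is home.

**Narrow head:** It looks the same as at the start. The only difference in its picture is the arm's shadow.

**Arm:** It was free of everything at the end, with about 0.5 N or less on the wrist. The wrist force peaked at about 10 N in the readings I took.

**Disagreement:** My first estimate of the ring's axis was about 2 mm off along the grip direction. It showed as about 7 N of side force when the jaws closed, and I corrected it before lifting. The two camera sightings of the ring centre also missed each other by 6–7 mm, so I took the axis from the platen and base instead.

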